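Load the decorating jig

ROBOT

A 7-joint arm with a two-finger parallel gripper is mounted at the origin on the work surface. World frame = base frame: x ahead of the robot, y to its left, z up, the work surface at z = 0. Lengths are in m, angles in rad, forces in N, time in s.
With the tool pointing down it reaches from about 0.4 to 0.875 m from the base axis. Payload 6.5 kg.
Tool frame: the origin (TCP) lies between the finger pads; the fingertips stand 19 mm ahead of it and the grasp point (between the pads) is the TCP (tip_extent is the distance from the TCP to the fingertips, in m); z points along the fingers, y is the direction in which the jaws open and shut (so a half turn about z gives the same grasp; the last joint's range is limited). The gripper opens to 88 mm and grips with 3 to 60 N. Pads are 18 mm wide; open, the fingers measure 123 mm over their backs; the gripper's body (75 mm by 187 mm) begins 45 mm behind the grasp point.
Start: joints at [1.152, 0.536, -0.004, 1.538, 0.003, 1.067, -0.071], TCP at [0.225, -0.61, 0.258] pointing down, gripper open.
Joint ranges: [-2.7, 2.7], [-0.37, 2.16], [-1.27, 1.26], [0.24, 2.4], [-1.31, 4.45], [0.19, 1.91], [-2.76, 2.76]. Speed limits (rad/s): [2.39, 2.39, 3.14, 3.14, 3.14, 3.14, 3.14].

INTERFACE

Orientations are given as a rotation vector (axis times angle).
In Python, from rig import get_state, read_camera, calibration, job_done, tip_extent gives the robot as it stands.
- The arm moves only by the shell command python3 -m creep 'ROWS' [OPENING] [FORCE]. ROWS is JSON, a list of rows, each an object of numbers: "x", "y", "z": the shift along the tool's x, y, z in cm; "ax", "ay", "az": the turn, a rotation vector about the tool's x, y, z in degrees. A call has exactly 10 rows; each row shifts and turns the commanded pose from where the row before left it, along the tool's axes as they then stand; what a row does not reach is not made up. A row lasts 1/10 s, in which the tool goes at most 50 mm and 8.59 degrees, less where a joint would pass 70% of its speed; a pose out of reach is approached as far as the arm can. A call with a gripper value outside its range is refused whole. OPENING is the finger opening in cm, from 0 to 8.81, set as the call begins (- or left out, the last holds). The fingers move at their own pace and stop on an object; FORCE is the grip in N (left out, the last holds). Time passes only in rows, so rows that do not move let the fingers close, or fill a call up. It gives the time, the measured TCP pose, the force and the opening at its end, in the units of the state.
- get_state(): the state, without advancing time (a new reading comes with each control period).
- read_camera(name): name is "scene" or "side" or "wrist"; returns the picture (480x640x3 uint8, red, green, blue); there is no depth.
- calibration(name): a dict with "intrinsics" (3x3 intrinsics, pixels), "pose" (4x4, takes a point from camera to world coordinates). Camera axes: x right, y up, looking along -z (the intrinsics and any distortion apply to the point x, -y, -z); pixel columns grow to the right and rows downward; lengths in m; the calibration is good to about 2 mm. A picture is of the moment at which its call begins: read the wrist's pose just before it. calibration takes no time and is no camera call; for the wrist camera it gives the pose at the moment of the call.
- job_done(): hands the job in, once; it reports no verdict.
The state is a dict: "clock": time; "joints": joint angles; "qvel": joint speeds; "joint_torque": joint torques, N m; "eef_pos": TCP position; "tool_rot": TCP orientation; "force": force on the tool from outside, world axes, zero at the start; "wrist_torque": the same for the moment, N m; "finger_gap": finger opening in m.
Only numpy, scipy, OpenCV 4.12 (cv2) and the standard library are available. Lean on these libraries where they do the work, as an engineer would, in place of code of your own. Each camera call takes 0.05 s, during which the arm holds its last target. There are 200 camera calls.

TASK

Load the clay tile into the decorating jig. With one fingertip press the long steel plate of the spring clip down so that its lip rises, and while keeping it held down push the tile along the channel with the other fingertip, under the lip, until it is fully home against the end stop; only then let the clip spring back onto the tile and leave it clamped. Push only: do not pick the tile up, and do not disturb the other things on the table.

Things in the scene. Friction and masses are not known exactly. Their poses are not given: they have to be found in the camera images.
- jig: the fixed plywood jig board, 205 mm long (its x -125 to +80), 100 mm wide (y +-50), 22 mm thick. Origin: at table level under the channel's centre line. Its x axis is the push direction, towards the stop; y points to the clip's side (left), z up. Channel floor = board top, 22 mm up. Wooden guides 5 mm high, inner faces at y = +-31.5, from x = -115 to +60.
- stop (a point): foot of the end stop's face, on the channel floor at the jig's x = +60 mm, y = 0: a wooden bar across the channel, 9 mm high. Axes as the jig's. The tile is home with its front edge here: its centre then at the jig's x = +30 mm, its rear edge at x = 0.
- tile: the loose tile of fired buff clay with a round mark on top, 60 x 60 x 10 mm, 50 to 110 g, lying on the channel floor between the guides (1.5 mm play each side), short of the clip's lip. Origin: centre of its underside; axes along the jig's within 0.02 rad. Its rear edge, the one to push, lies 30 mm from the centre towards -x.
- clip (a joint): angle (rad) of the clip, a steel rocker hinged along the jig's x: 0 = shut without a tile (lip 4 mm over the channel floor: the tile cannot pass), about 0.22 = lip resting on the tile, above 0.26 = lip clear of the tile, 0.65 = end of travel. Grows as the plate is pressed; a spring returns it (6 to 9 N at mid-plate holds it at 0.4, up to 13 N nearer the hinge).
- press_plate (a point): middle of the top of the clip's long flat steel press plate (moves with the clip). The plate spans the jig's x -110 to +20, y +46 to +86 mm, overhanging the board with free space below. Shut, it slopes up outwards 0.27 rad, 37 mm above the table at its middle. A fingertip pressing it to 26 mm above the table opens the clip to 0.4-0.55 rad and may slide along it.
- hinge (a point): the clip's hinge line, which runs along the jig's x at y = +44 mm, 30 mm above the table, between the channel and the press plate; two small posts carry it at x = -108 and +54 mm, tops 33 mm above the table.
- lip (a point): middle of the lower edge of the clip's lip, the jaw that bears on the tile: 30 mm long along the jig's x (from +14 to +44 mm), at y = +14 mm over the channel; moves with the clip. Its jaw stands up to 43 mm above the table when shut, 55 mm when open.
- cup: bystander: small clay cup, 68 mm across, 66 mm high; origin: centre of its underside
- vase: bystander: small clay vase, 62 mm across, 70 mm high; origin: centre of its underside
- jar: bystander: glass jar with white cap, 52 mm across, 62 mm high; origin: centre of its underside
- tape: bystander: roll of masking tape lying flat, 96 mm across, 24 mm high; origin: centre of its underside
- hare: bystander: little clay hare, about 50 mm across, 70 mm high; origin: centre of its underside
- rib: bystander: wooden modelling tool lying flat, 136 mm long along its x (from -53 to +84 mm), 8 mm high; origin: under its shaft
- coaster: bystander: round clay disc, 84 mm across, 9 mm thick; origin: centre of its underside
There are look-alikes about, which are no part of the job. Several things have the shape of the jig; the one meant has the colours described above.

How it is judged:
On the way, in this order (a step that is already met when the one before it is completed fails the run):
1. the clip is held open while the tile is still outside it (value of joint clip above 0.26 rad and x of tile in the frame of jig below -0.018 m), for 0.1 s.
2. the tile is pushed home against the stop with the clip still held open (value of joint clip above 0.25 rad and x of tile in the frame of jig above 0.027 m), for 0.1 s.
At the end, for the whole second after the job is handed in: the tile lies flat and straight in the channel within 3 mm of the end stop, at rest, with the clip's lip sprung back onto it (clip angle 0.15 to 0.25 rad) (x of tile in the frame of jig above 0.027 m and z of tile in the frame of jig below 0.025 m and angle between tile's own z axis and vertical below 0.06 rad and angle between the x axis of tile and the x axis of jig, either way round below 0.06 rad and value of joint clip between 0.15 and 0.25 rad and linear speed of tile below 0.01 m/s); the robot touches nothing.
It fails at once if the tile is lifted or tipped (z of tile in the frame of jig above 0.03 m or angle between tile's own z axis and vertical above 0.2 rad).
It fails at once if a bystander is moved more than 20 mm (distance of any of cup, vase, jar, tape, hare, rib, coaster from where it was at the start of the episode above 0.02 m).
It also fails if it takes over 40 s, if anything falls off the work surface, if the arm or the gripper's body presses on something with over 40 N, if the wrist force passes 120 N, or if a joint passes its speed limit or range.

## Working session

There is one attempt and no reset: what is moved stays moved. The work goes in short steps, Python scripts to look and compute and a shell command to move; the robot and the scene stay as the last step left them, time stands still between calls to the robot, and variables do not carry over. Pictures are saved under pics/ and viewed, about 8 in all and at most 12, crops included, and the job is handed in when it is done.

```bash
mkdir -p pics; ls
python3 - <<'E'
from rig import *
import cv2,numpy as np
s=get_state();print(s)
for n in("scene","side","wrist"):
    c=calibration(n);print(n,{k:np.round(v,4).tolist() if not isinstance(v,str) else v for k,v in c.items()})
    cv2.imwrite(f"pics/{n}0.png",read_camera(n)[:,:,::-1])
print(tip_extent() if callable(tip_extent) else tip_extent)
E
```

```text
pics
{'clock': 0.0, 'joints': array([ 1.1517992 ,  0.53714609, -0.00442294,  1.53882782,  0.00256515,
        1.06729685, -0.07122684]), 'qvel': array([ 4.19878971e-04,  7.88270550e-05,  1.00758497e-03, -6.71408506e-04,
        7.29254048e-04, -3.88562136e-04,  2.71627108e-04]), 'joint_torque': array([-7.57800171e-04, -5.70974779e+01,  9.90279391e-01, -2.51602507e+01,
       -5.63130341e-02,  1.79176382e-02,  1.46714451e-04]), 'eef_pos': array([ 0.22438406, -0.60944428,  0.25686986]), 'tool_rot': array([-3.09123689e+00, -5.51040289e-01,  6.15544388e-04]), 'force': array([-0.15205225, -0.58794847,  0.11089491]), 'wrist_torque': array([-0.01700525, -0.01768217,  0.00360959]), 'finger_gap': 0.08814247337242866}
scene {'intrinsics': [[582.7218, 0.0, 314.195], [0.0, 582.7218, 225.949], [0.0, 0.0, 1.0]], 'pose': [[-0.8021, -0.4747, 0.3624, 0.9855], [0.5969, -0.6543, 0.4643, 0.4979], [0.0167, 0.5887, 0.8082, 0.9611], [0.0, 0.0, 0.0, 1.0]]}
side {'intrinsics': [[451.7439, 0.0, 318.0576], [0.0, 451.7439, 234.7686], [0.0, 0.0, 1.0]], 'pose': [[-0.914, 0.2364, -0.3297, 0.1988], [-0.4053, -0.4966, 0.7676, 0.8055], [0.0177, 0.8352, 0.5497, 0.6504], [0.0, 0.0, 0.0, 1.0]]}
wrist {'intrinsics': [[379.1186, 0.0, 318.0929], [0.0, 379.1186, 240.0991], [0.0, 0.0, 1.0]], 'pose': [[0.345, 0.9058, 0.2461, 0.2864], [-0.9386, 0.3335, 0.0881, -0.5863], [-0.0023, -0.2614, 0.9652, 0.3845], [0.0, 0.0, 0.0, 1.0]]}
0.019
```

View pics/scene0.png

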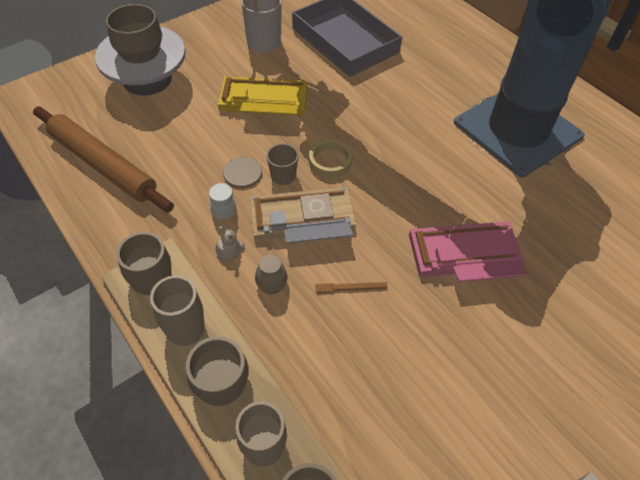

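View pics/side0.png

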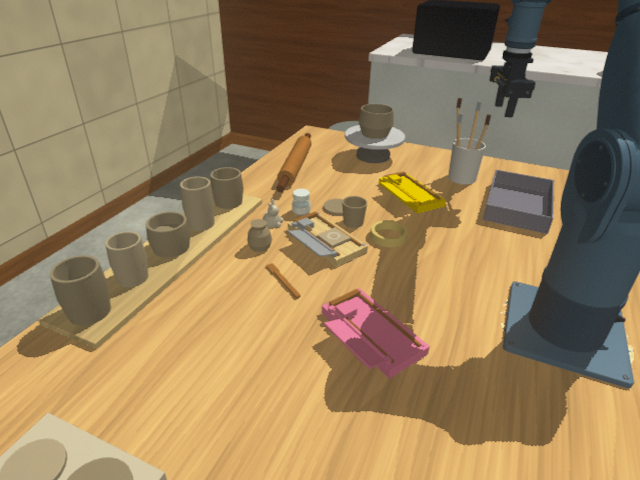

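The scene view shows three jig shapes: plywood with a tile and steel plate at (303,213), yellow at (263,96) and pink at (467,250). The plywood one fits the description. Here is a close crop to check the choice.

Run:
```python
import cv2
a=cv2.imread("pics/scene0.png")[180:255,240:365]
cv2.imwrite("pics/crop1.png",cv2.resize(a,None,fx=6.4,fy=6.4,interpolation=cv2.INTER_CUBIC))
```

```text
(no output)
```

View pics/crop1.png

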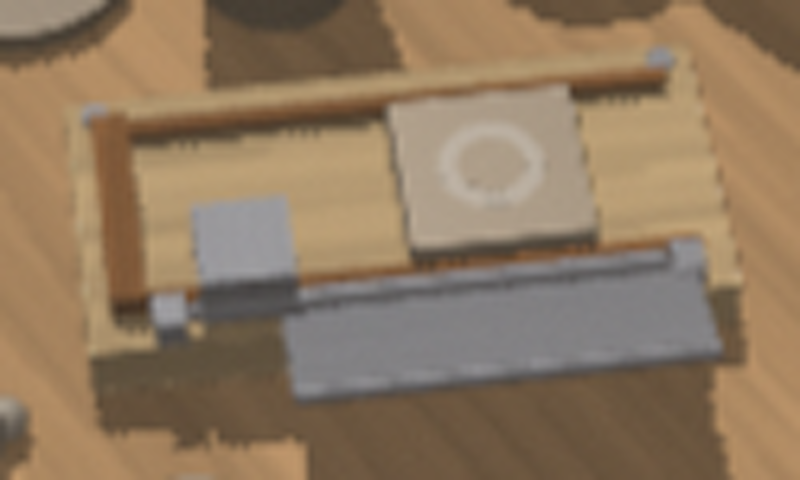

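The crop shows the plywood board with the buff tile and its round mark at (492,165), and the steel plate at (505,325). The lip is at (243,245) and the stop bar at (118,210), so the choice is confirmed. Next I fit the poses.

```bash
cat > h.py <<'E'
import numpy as np, cv2
from scipy.optimize import least_squares
from scipy.spatial.transform import Rotation as R
def proj(c,P):
    T=np.linalg.inv(np.array(c["pose"]));K=np.array(c["intrinsics"])
    q=P@T[:3,:3].T+T[:3,3]; q=q*[1,-1,-1]
    u=q@K.T; return u[:,:2]/u[:,2:]
def fit(c,px,L,z,x0):
    "planar pose (x,y,yaw) from local points L (n,3) at heights above table"
    L=np.array(L,float)
    def W(p):
        cs,sn=np.cos(p[2]),np.sin(p[2])
        return np.c_[p[0]+cs*L[:,0]-sn*L[:,1],p[1]+sn*L[:,0]+cs*L[:,1],L[:,2]+z]
    r=least_squares(lambda p:(proj(c,W(p))-px).ravel(),x0)
    return r.x,np.round(r.fun.reshape(-1,2),1)
E
python3 - <<'E'
from h import *; from rig import *
c=calibration("scene")
f=lambda l:(np.array(l)+.5)/6.4-.5+[240,180]
j=fit(c,f([(70,110),(690,50),(740,285),(90,350)]),[(.08,-.05,0),(-.125,-.05,0),(-.125,.05,0),(.08,.05,0)],.022,[.6,0,0])
# alternative start too
j2=fit(c,f([(70,110),(690,50),(740,285),(90,350)]),[(.08,-.05,0),(-.125,-.05,0),(-.125,.05,0),(.08,.05,0)],.022,[.6,0,1.5])
print(j,j2)
t=fit(c,f([(388,103),(570,87),(597,235),(410,250)]),[(.03,-.03,0),(-.03,-.03,0),(-.03,.03,0),(.03,.03,0)],.032,j[0])
print(t)
p=j[0];d=t[0][:2]-p[:2];cs,sn=np.cos(p[2]),np.sin(p[2]);print("tile in jig",cs*d[0]+sn*d[1],-sn*d[0]+cs*d[1])
pl=fit(c,f([(283,315),(710,270),(722,355),(293,398)]),[(.02,.046,.031),(-.11,.046,.031),(-.11,.085,.043),(.02,.085,.043)],0,j[0]);print("via plate",pl)
# bystanders (base px in scene)
K=np.array(c["intrinsics"]);T=np.array(c["pose"])
def bp(u,v,z):
    d=np.linalg.inv(K)@[u,v,1];d=T[:3,:3]@(d*[1,-1,-1]);o=T[:3,3];return o+d*(z-o[2])/d[2]
for n,u,v,z in [("cup",283,153,.066),("vase",270,262,.07),("jar",220,192,.062),("tape",330,155,.024),("hare",228,235,.07),("rib",352,287,.008),("coaster",242,171,.009),("penholder",262,5,.1)]:
    w=bp(u,v,z);d=w[:2]-p[:2];print(n,w.round(3),"jig",(cs*d[0]+sn*d[1]).round(3),(-sn*d[0]+cs*d[1]).round(3))
E
```

```text
(array([ 0.58029467, -0.09917876, -0.50541195]), array([[-0.7, -1. ],
       [ 0.2, -0.8],
       [ 0.7,  0.7],
       [-0.3,  0.8]])) (array([ 0.58029467, -0.09917876, -0.50541196]), array([[-0.7, -1. ],
       [ 0.2, -0.8],
       [ 0.7,  0.7],
       [-0.3,  0.8]]))
(array([ 0.53521746, -0.07390105, -0.51464194]), array([[-0.2, -0.1],
       [ 0.3, -0.1],
       [ 0.3, -0.1],
       [-0.3,  0.3]]))
tile in jig -0.05168009207006665 0.00029242526885629727
via plate (array([ 0.58050545, -0.09639694, -0.51084955]), array([[ 0.2, -0.1],
       [-1.3,  0.7],
       [ 0.5, -0.1],
       [ 0.5, -0.3]]))
cup [ 0.524 -0.206  0.066] jig 0.003 -0.12
vase [0.699 0.004 0.07 ] jig 0.054 0.147
jar [ 0.684 -0.196  0.062] jig 0.137 -0.034
tape [ 0.423 -0.174  0.024] jig -0.101 -0.142
hare [ 0.729 -0.092  0.07 ] jig 0.126 0.078
rib [0.585 0.106 0.008] jig -0.095 0.182
coaster [ 0.597 -0.259  0.009] jig 0.092 -0.132
penholder [ 0.295 -0.627  0.1  ] jig 0.005 -0.6
```

Jig pose is about (0.580, -0.098, yaw -0.508), and the tile sits at jig x = -0.052 with y ≈ 0. Both fingertips can work near z ≈ 27 mm: one on the plate at y ≥ 62 mm, the other behind the tile at y ≈ 0. I'll set the opening to 5.8 cm and centre the tool at jig (-0.097, 0.033). First I lift and turn.

```bash
cat >> h.py <<'E'
J=(0.5803,-0.098,-0.508)
def where(s,tgt=None):
    "TCP in jig axes (cm), axis deviations (deg), and shift to tgt (jig, m) in tool cm"
    p=s["eef_pos"];A=R.from_rotvec(s["tool_rot"]).as_matrix()
    c,n=np.cos(J[2]),np.sin(J[2]);Rj=np.array([[c,-n,0],[n,c,0],[0,0,1]])
    q=Rj.T@(p-[J[0],J[1],0]); want=Rj@np.diag([1,-1,-1.])
    print("t",round(s["clock"],2),"jig mm",(q*1000).round(1),"rot err tool deg",np.degrees(R.from_matrix(A.T@want).as_rotvec()).round(1),"F jig",(Rj.T@s["force"]).round(1),"gap",round(s["finger_gap"],4))
    if tgt is not None: print(" shift tool cm",(A.T@Rj@(np.array(tgt)-q)*100).round(2))
E
python3 -m creep '[{"z":-4},{"z":-4},{"z":-2,"az":8},{"az":8.3},{"az":8.3},{"az":8.3},{"az":8.3},{"az":8.2},{"y":-2},{"y":-4}]' 5.8
python3 -c "
from h import *;from rig import *
where(get_state(),(-.097,.033,.15))"
```

```text
t 0.15 jig mm [ -62.1 -620.1  257. ] rot err tool deg [-0.1  0.  49.3] F jig [ 0.2  0.6 -0. ] gap 0.0876
 shift tool cm [ 47.26 -45.2   10.76]schema error: expected keys x, y, z, ax, ay, az
```

Every row needs all six keys.

```bash
python3 -m creep '[{"x":0,"y":0,"z":-4,"ax":0,"ay":0,"az":0},{"x":0,"y":0,"z":-4,"ax":0,"ay":0,"az":0},{"x":0,"y":0,"z":-2,"ax":0,"ay":0,"az":8},{"x":0,"y":0,"z":0,"ax":0,"ay":0,"az":8.3},{"x":0,"y":0,"z":0,"ax":0,"ay":0,"az":8.3},{"x":0,"y":0,"z":0,"ax":0,"ay":0,"az":8.3},{"x":0,"y":0,"z":0,"ax":0,"ay":0,"az":8.3},{"x":0,"y":0,"z":0,"ax":0,"ay":0,"az":8.2},{"x":0,"y":-2,"z":0,"ax":0,"ay":0,"az":0},{"x":0,"y":-4,"z":0,"ax":0,"ay":0,"az":0}]' 5.8
python3 -c "
from h import *;from rig import *
where(get_state(),(-.097,.033,.15))"
```

```text
clock: 1.15
eef_pos: [0.2518, -0.5587, 0.357]
tool_rot: [3.037, -0.799, -0.003]
force: [1.1, 0.0, -0.5]
finger_gap: 0.058
t 1.15 jig mm [ -63.  -562.3  357. ] rot err tool deg [ 0.1  0.1 -0.4] F jig [ 1.   0.6 -0.5] gap 0.058
 shift tool cm [ -3.75 -59.54  20.61]
```

```bash
python3 -m creep '[{"x":-0.4,"y":-4.8,"z":0,"ax":0,"ay":0,"az":0},{"x":-0.4,"y":-4.8,"z":0,"ax":0,"ay":0,"az":0},{"x":-0.4,"y":-4.8,"z":0,"ax":0,"ay":0,"az":0},{"x":-0.4,"y":-4.8,"z":0,"ax":0,"ay":0,"az":0},{"x":-0.4,"y":-4.8,"z":0,"ax":0,"ay":0,"az":0},{"x":-0.4,"y":-4.8,"z":0,"ax":0,"ay":0,"az":0},{"x":-0.4,"y":-4.8,"z":0,"ax":0,"ay":0,"az":0},{"x":-0.4,"y":-4.8,"z":0,"ax":0,"ay":0,"az":0},{"x":-0.4,"y":-4.8,"z":0,"ax":0,"ay":0,"az":0},{"x":0,"y":-4.8,"z":0,"ax":0,"ay":0,"az":0}]'
python3 -m creep '[{"x":0,"y":-4,"z":3,"ax":0,"ay":0,"az":0},{"x":0,"y":-4,"z":4,"ax":0,"ay":0,"az":0},{"x":0,"y":-3,"z":4,"ax":0,"ay":0,"az":0},{"x":0,"y":0,"z":4,"ax":0,"ay":0,"az":0},{"x":0,"y":0,"z":2,"ax":0,"ay":0,"az":0},{"x":0,"y":0,"z":1,"ax":0,"ay":0,"az":0},{"x":0,"y":0,"z":0,"ax":0,"ay":0,"az":0},{"x":0,"y":0,"z":0,"ax":0,"ay":0,"az":0},{"x":0,"y":0,"z":0,"ax":0,"ay":0,"az":0},{"x":0,"y":0,"z":0,"ax":0,"ay":0,"az":0}]'
python3 - <<'E'
from h import *;from rig import *
where(get_state(),(-.097,.033,.15))
c=calibration("wrist");cv2.imwrite("pics/w1.png",read_camera("wrist")[:,:,::-1])
np.savez("w1.npz",pose=c["pose"],intrinsics=c["intrinsics"])
E
```

```text
clock: 2.15
eef_pos: [0.4565, -0.119, 0.3578]
tool_rot: [3.04, -0.792, 0.0]
force: [-0.0, -0.6, -0.3]
finger_gap: 0.0578
clock: 3.15
eef_pos: [0.5086, -0.0291, 0.1835]
tool_rot: [-3.04, 0.792, -0.004]
force: [-0.4, -0.2, 0.2]
finger_gap: 0.0578
t 3.15 jig mm [-96.1  25.3 183.5] rot err tool deg [-0.1 -0.1 -0.1] F jig [-0.2 -0.3  0.2] gap 0.0578
 shift tool cm [-0.1  -0.77  3.35]
```

View pics/w1.png

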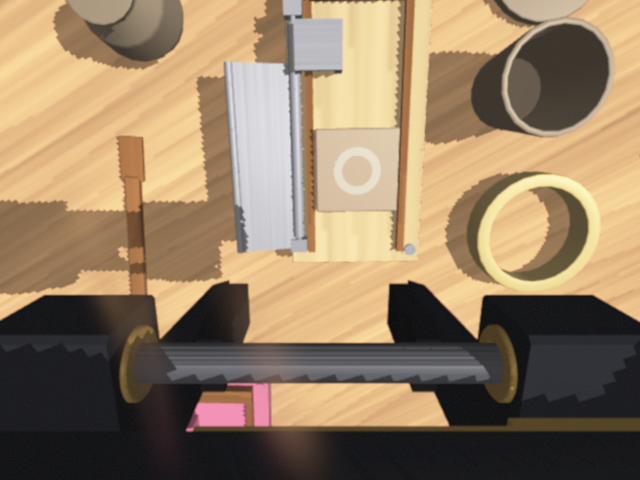

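The wrist view has the tool aligned with the jig: tile corners at (316,129) to (401,211), board rear corners at (293,262) and (418,262), and plate at (262,155). Now I refine the poses.

Run:
```python
from h import *
c=dict(np.load("w1.npz"))
j=fit(c,np.array([(293,262),(418,262),(237,251),(226,62),(314,129),(413,129.)]),[(-.125,.05,.022),(-.125,-.05,.022),(-.11,.085,.043),(.02,.085,.043),(-.022,.03,.032),(-.022,-.0405,.0265)],0,J);print("jig",j)
t=fit(c,np.array([(316,129),(399,127),(401,211),(317,211)]),[(.03,.03,0),(.03,-.03,0),(-.03,-.03,0),(-.03,.03,0)],.032,J);print("tile",t)
for p in (j[0],J):
    d=t[0][:2]-p[:2];a=np.cos(p[2]),np.sin(p[2]);print(a[0]*d[0]+a[1]*d[1],-a[1]*d[0]+a[0]*d[1])
j2=fit(c,np.array([(293,262),(418,262.)]),[(-.125,.05,.022),(-.125,-.05,.022)],0,J);print("corners only",j2)
```

```text
jig (array([ 0.57820125, -0.09853483, -0.4998913 ]), array([[-2.3,  0.7],
       [-2.6, -0.5],
       [ 3.8,  1.9],
       [ 2.1, -0.3],
       [-0.3, -0.6],
       [-1.3, -1.4]]))
tile (array([ 0.53181711, -0.07539286, -0.4813574 ]), array([[-0.3, -0. ],
       [ 1.7, -0.6],
       [-2.5, -0.8],
       [ 1.1,  1.5]]))
-0.0518009704683052 -0.0019231153525706528
-0.053357233617579145 -0.003831276471644881
corners only (array([ 0.5767056 , -0.10142254, -0.50989155]), array([[ 0.2, -0. ],
       [-0.2, -0. ]]))
```

```bash
sed -i 's/^J=.*/J=(0.579,-0.0985,-0.505)/' h.py
python3 -m creep '[{"x":-0.2,"y":-0.6,"z":2,"ax":0,"ay":0,"az":0},{"x":0,"y":0,"z":3,"ax":0,"ay":0,"az":0},{"x":0,"y":0,"z":2.6,"ax":0,"ay":0,"az":0},{"x":0,"y":0,"z":1.2,"ax":0,"ay":0,"az":0},{"x":0,"y":0,"z":0.8,"ax":0,"ay":0,"az":0},{"x":0,"y":0,"z":0.5,"ax":0,"ay":0,"az":0},{"x":0,"y":0,"z":0,"ax":0,"ay":0,"az":0},{"x":0,"y":0,"z":0,"ax":0,"ay":0,"az":0},{"x":0,"y":0,"z":0,"ax":0,"ay":0,"az":0},{"x":0,"y":0,"z":0,"ax":0,"ay":0,"az":0}]'
python3 - <<'E'
from h import *;from rig import *
where(get_state(),(-.098,.033,.046))
c=calibration("wrist");cv2.imwrite("pics/w2.png",read_camera("wrist")[:,:,::-1])
np.savez("w2.npz",pose=c["pose"],intrinsics=c["intrinsics"])
E
```

```text
clock: 4.2
eef_pos: [0.5094, -0.0228, 0.0819]
tool_rot: [-3.04, 0.791, -0.001]
force: [-0.4, -0.5, 0.1]
finger_gap: 0.0579
t 4.2 jig mm [-97.5  32.6  81.9] rot err tool deg [-0.  -0.  -0.3] F jig [-0.1 -0.6  0.1] gap 0.0579
 shift tool cm [-0.05 -0.04  3.59]
```

View pics/w2.png

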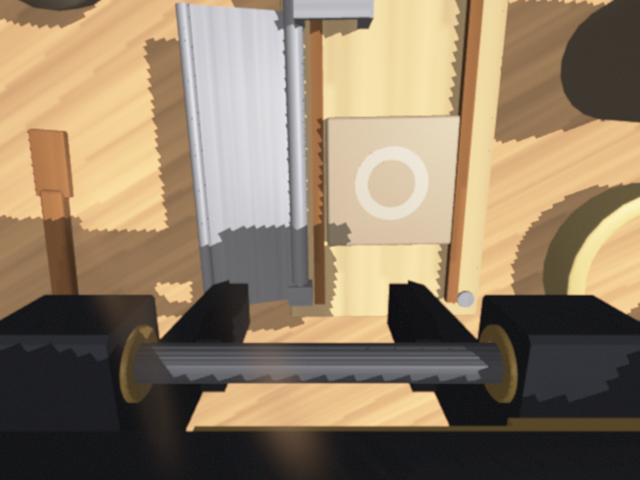

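The tile's rear edge is at row 244 and the plate at (250,250). The left finger is over the plate and the right one lines up with the channel behind the tile. I'll check the rear edge and finger front relative to the TCP.

Run:
```python
from h import *
from rig import *
c=dict(np.load("w2.npz"));K=c["intrinsics"];T=c["pose"];s=get_state()
A=R.from_rotvec(s["tool_rot"]).as_matrix()
for n,u,v,z in [("rear L",328,244,.032),("rear R",453,244,.032),("front L",328,119,.032),("fingerR front",392,284,.063),("fingerL front",247,284,.063),("fingerR out",420,288,.063),("plate rear out",206,303,.0425),("plate rear in",288,303,.0315),("guideL in",324,300,.027),("guideR in",450,298,.027)]:
    d=T[:3,:3]@((np.linalg.inv(K)@[u,v,1])*[1,-1,-1]);w=T[:3,3]+d*(z-T[2,3])/d[2]
    print(n,"tool mm",(A.T@(w-s["eef_pos"])*1000).round(1))
```

```text
rear L tool mm [16.   4.8 49.8]
rear R tool mm [16.  65.6 49.8]
front L tool mm [74.   4.5 49.8]
fingerR front tool mm [ 7.5 30.6 18.8]
fingerL front tool mm [  7.6 -29.4  18.8]
fingerR out tool mm [ 5.8 42.2 18.8]
plate rear out tool mm [-10.3 -53.6  39.3]
plate rear in tool mm [-15.4 -15.3  50.3]
guideL in tool mm [-15.7   3.1  54.8]
guideR in tool mm [-14.6  68.6  54.8]
```

Tile rear edge is 7–8 mm ahead of the finger, and the pushing finger is centred on the tile. The press finger lands at jig y ≈ 64–77, well on the plate. Pressing now.

```bash
python3 -m creep '[{"x":0,"y":0,"z":1,"ax":0,"ay":0,"az":0},{"x":0,"y":0,"z":0.8,"ax":0,"ay":0,"az":0},{"x":0,"y":0,"z":0.5,"ax":0,"ay":0,"az":0},{"x":0,"y":0,"z":0.3,"ax":0,"ay":0,"az":0},{"x":0,"y":0,"z":0.3,"ax":0,"ay":0,"az":0},{"x":0,"y":0,"z":0.3,"ax":0,"ay":0,"az":0},{"x":0,"y":0,"z":0.3,"ax":0,"ay":0,"az":0},{"x":0,"y":0,"z":0,"ax":0,"ay":0,"az":0},{"x":0,"y":0,"z":0,"ax":0,"ay":0,"az":0},{"x":0,"y":0,"z":0,"ax":0,"ay":0,"az":0}]'
python3 - <<'E'
from h import *;from rig import *
where(get_state(),(-.098,.033,.046))
cv2.imwrite("pics/w3.png",read_camera("wrist")[:,:,::-1])
E
```

```text
clock: 5.25
eef_pos: [0.509, -0.0222, 0.0466]
tool_rot: [-3.04, 0.79, 0.0]
force: [-3.3, 2.2, 7.3]
finger_gap: 0.0584
t 5.25 jig mm [-98.2  32.9  46.6] rot err tool deg [-0.   0.  -0.2] F jig [-3.9  0.4  7.3] gap 0.0584
 shift tool cm [ 0.02 -0.01  0.06]
```

View pics/w3.png

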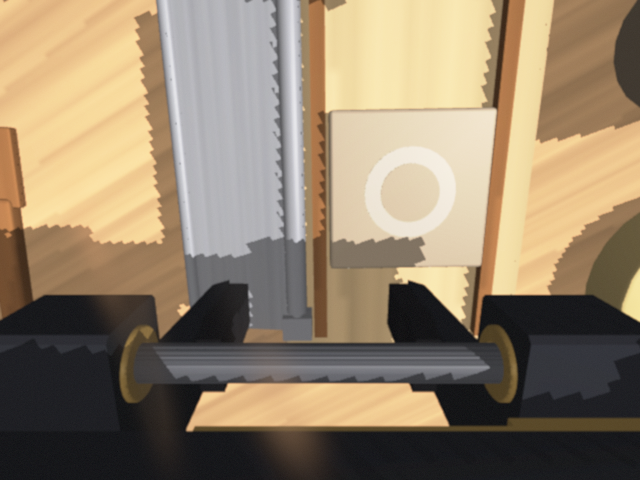

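Force is +7.3 N up at tip height 27.6 mm, as expected with the clip held open, and the tile is untouched. Now I push in steps, lowering another 1 mm.

```bash
python3 -m creep '[{"x":0,"y":0,"z":0.1,"ax":0,"ay":0,"az":0},{"x":0.3,"y":0,"z":0,"ax":0,"ay":0,"az":0},{"x":0.4,"y":0,"z":0,"ax":0,"ay":0,"az":0},{"x":0.4,"y":0,"z":0,"ax":0,"ay":0,"az":0},{"x":0.4,"y":0,"z":0,"ax":0,"ay":0,"az":0},{"x":0.4,"y":0,"z":0,"ax":0,"ay":0,"az":0},{"x":0.4,"y":0,"z":0,"ax":0,"ay":0,"az":0},{"x":0.4,"y":0,"z":0,"ax":0,"ay":0,"az":0},{"x":0.3,"y":0,"z":0,"ax":0,"ay":0,"az":0},{"x":0,"y":0,"z":0,"ax":0,"ay":0,"az":0}]'
python3 - <<'E'
from h import *;from rig import *
where(get_state(),(-.008,.033,.0455))
cv2.imwrite("pics/w4.png",read_camera("wrist")[:,:,::-1])
E
```

```text
clock: 6.3
eef_pos: [0.5345, -0.0365, 0.0454]
tool_rot: [-3.04, 0.79, 0.003]
force: [-3.8, 2.7, 8.0]
finger_gap: 0.0581
t 6.3 jig mm [-68.9  32.8  45.4] rot err tool deg [ 0.   0.1 -0.2] F jig [-4.6  0.5  8. ] gap 0.0581
 shift tool cm [ 6.09 -0.04 -0.02]
```

View pics/w4.png

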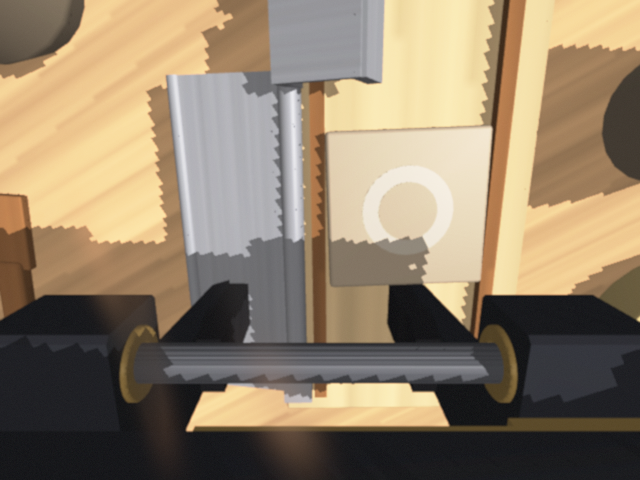

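The tile is now against the finger, nearly straight with its front edge at row 130, and the raised lip is ahead at (325,45). I continue pushing.

```bash
python3 -m creep '[{"x":0.4,"y":0,"z":0,"ax":0,"ay":0,"az":0},{"x":0.5,"y":0,"z":0,"ax":0,"ay":0,"az":0},{"x":0.5,"y":0,"z":0,"ax":0,"ay":0,"az":0},{"x":0.5,"y":0,"z":0,"ax":0,"ay":0,"az":0},{"x":0.5,"y":0,"z":0,"ax":0,"ay":0,"az":0},{"x":0.5,"y":0,"z":0,"ax":0,"ay":0,"az":0},{"x":0.5,"y":0,"z":0,"ax":0,"ay":0,"az":0},{"x":0.5,"y":0,"z":0,"ax":0,"ay":0,"az":0},{"x":0.4,"y":0,"z":0,"ax":0,"ay":0,"az":0},{"x":0.2,"y":0,"z":0,"ax":0,"ay":0,"az":0}]'
python3 -c "
from h import *;from rig import *
where(get_state(),(-.008,.033,.0455))"
```

```text
clock: 7.35
eef_pos: [0.5736, -0.0581, 0.0454]
tool_rot: [-3.04, 0.79, 0.004]
force: [-4.5, 3.7, 9.2]
finger_gap: 0.0578
t 7.35 jig mm [-24.3  32.7  45.4] rot err tool deg [ 0.   0.1 -0.2] F jig [-5.7  1.1  9.2] gap 0.0578
 shift tool cm [ 1.63 -0.03 -0.01]
```

```bash
python3 -m creep '[{"x":0.2,"y":0,"z":0,"ax":0,"ay":0,"az":0},{"x":0.2,"y":0,"z":0,"ax":0,"ay":0,"az":0},{"x":0.2,"y":0,"z":0,"ax":0,"ay":0,"az":0},{"x":0.2,"y":0,"z":0,"ax":0,"ay":0,"az":0},{"x":0.2,"y":0,"z":0,"ax":0,"ay":0,"az":0},{"x":0.2,"y":0,"z":0,"ax":0,"ay":0,"az":0},{"x":0.1,"y":0,"z":0,"ax":0,"ay":0,"az":0},{"x":0.1,"y":0,"z":0,"ax":0,"ay":0,"az":0},{"x":0.1,"y":0,"z":0,"ax":0,"ay":0,"az":0},{"x":0.1,"y":0,"z":0,"ax":0,"ay":0,"az":0}]'
python3 - <<'E'
from h import *;from rig import *
where(get_state(),(-.008,.033,.0455))
a=read_camera("scene")[180:255,240:365,::-1]
cv2.imwrite("pics/s5.png",cv2.resize(a,None,fx=6.4,fy=6.4,interpolation=cv2.INTER_CUBIC))
cv2.imwrite("pics/w5.png",read_camera("wrist")[:,:,::-1])
E
```

```text
clock: 8.35
eef_pos: [0.5864, -0.0652, 0.0453]
tool_rot: [-3.04, 0.79, 0.008]
force: [-8.3, 6.3, 11.0]
finger_gap: 0.058
t 8.35 jig mm [-9.7 32.8 45.3] rot err tool deg [ 0.   0.3 -0.2] F jig [-10.3   1.5  11. ] gap 0.058
 shift tool cm [ 0.16 -0.02 -0.02]
```

View pics/w5.png

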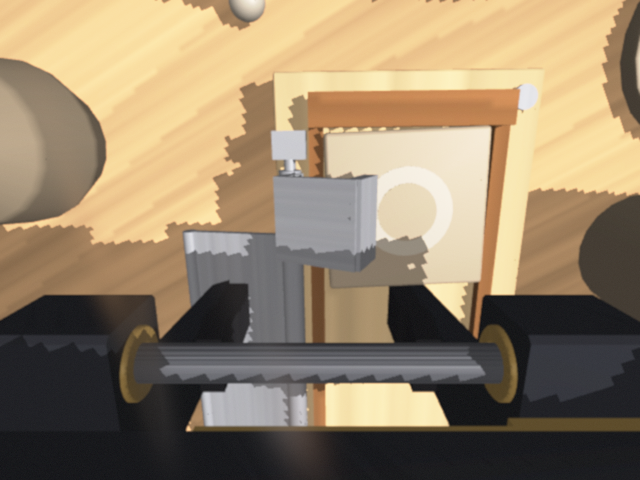

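The tile is under the raised lip. Its right front corner is at the stop (490,127), but the left one at (327,134) still shows a small gap. I push on a little until the force shows it seated.

```bash
python3 -m creep '[{"x":0.1,"y":0,"z":0,"ax":0,"ay":0,"az":0},{"x":0.1,"y":0,"z":0,"ax":0,"ay":0,"az":0},{"x":0.1,"y":0,"z":0,"ax":0,"ay":0,"az":0},{"x":0.1,"y":0,"z":0,"ax":0,"ay":0,"az":0},{"x":0,"y":0,"z":0,"ax":0,"ay":0,"az":0},{"x":0,"y":0,"z":0,"ax":0,"ay":0,"az":0},{"x":0,"y":0,"z":0,"ax":0,"ay":0,"az":0},{"x":0,"y":0,"z":0,"ax":0,"ay":0,"az":0},{"x":0,"y":0,"z":0,"ax":0,"ay":0,"az":0},{"x":0,"y":0,"z":0,"ax":0,"ay":0,"az":0}]'
python3 - <<'E'
from h import *;from rig import *
where(get_state(),(-.008,.033,.0455))
c=calibration("wrist");cv2.imwrite("pics/w6.png",read_camera("wrist")[:,:,::-1])
np.savez("w6.npz",pose=c["pose"],intrinsics=c["intrinsics"])
E
```

```text
clock: 9.45
eef_pos: [0.5869, -0.0654, 0.0449]
tool_rot: [-3.04, 0.789, 0.018]
force: [-14.9, 10.2, 17.2]
finger_gap: 0.0581
t 9.45 jig mm [-9.1 32.8 44.9] rot err tool deg [ 0.1  0.6 -0.2] F jig [-17.9   1.7  17.2] gap 0.0581
 shift tool cm [ 0.11 -0.02 -0.06]
```

View pics/w6.png

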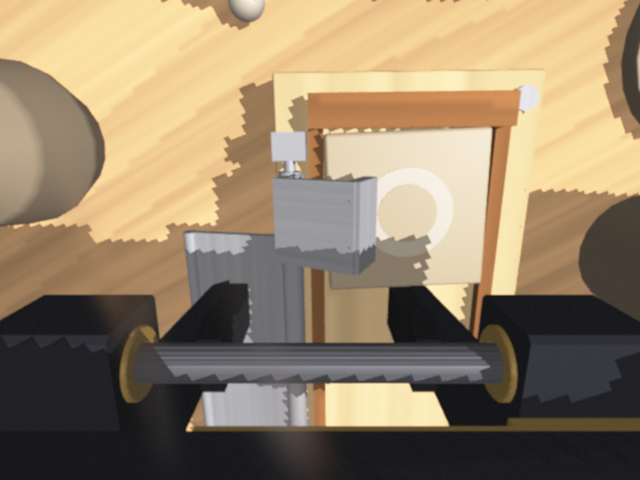

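Run:
```python
from h import *
from rig import *
c=dict(np.load("w6.npz"));K=c["intrinsics"];T=c["pose"]
cs,sn=np.cos(J[2]),np.sin(J[2])
def B(u,v,z):
    d=T[:3,:3]@((np.linalg.inv(K)@[u,v,1])*[1,-1,-1]);w=T[:3,3]+d*(z-T[2,3])/d[2]-[J[0],J[1],0]
    return np.round([1000*(cs*w[0]+sn*w[1]),1000*(-sn*w[0]+cs*w[1])],1)
for n,u,v,z in [("tile fL",327,135,.032),("fR",491,128,.032),("rR",482,283,.032),("rL",330,288,.032),("stop edge L",309,127,.031),("stop edge R",516,123,.031),("board fL",275,73,.022),("board fR",543,70,.022)]: print(n,B(u,v,z))
a=cv2.imread("pics/w6.png")[75:300,265:550]
cv2.imwrite("pics/w6c.png",cv2.resize(a,None,fx=2.6,fy=2.6,interpolation=cv2.INTER_CUBIC))
```

```text
tile fL [57.5 29.3]
fR [ 59.6 -28.7]
rR [  0.8 -32.2]
rL [-1.1 27.9]
stop edge L [60.2 35.7]
stop edge R [ 61.3 -37.8]
board fL [79.3 48.1]
board fR [ 80.  -49.6]
```

View pics/w6c.png

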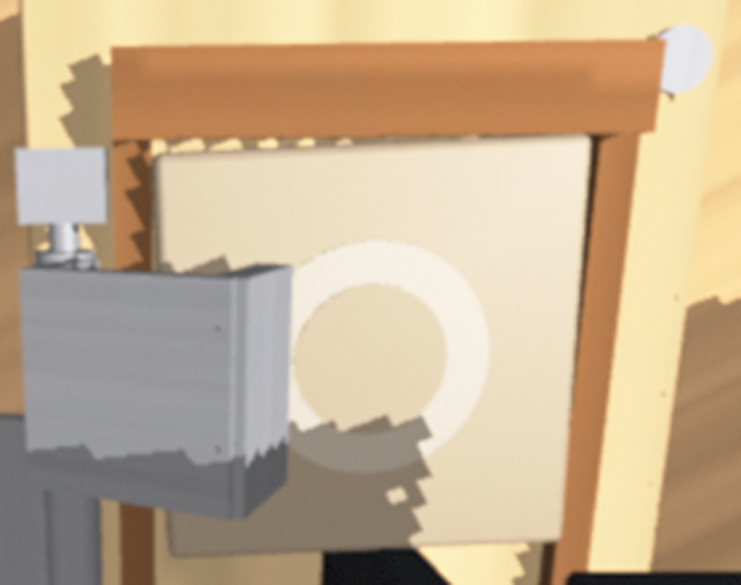

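The right front corner is in contact but the left has a gap of about 2 mm, so the tile is yawed about 0.03 rad and its centre is only ~28 mm. I'd like more margin. With the clip still held, I back off, shift the finger about 9 mm to the left and push again to square the tile.

```bash
python3 -m creep '[{"x":-0.4,"y":0,"z":0,"ax":0,"ay":0,"az":0},{"x":-0.4,"y":0,"z":0,"ax":0,"ay":0,"az":0},{"x":0,"y":-0.3,"z":0,"ax":0,"ay":0,"az":0},{"x":0,"y":-0.3,"z":0,"ax":0,"ay":0,"az":0},{"x":0,"y":-0.3,"z":0,"ax":0,"ay":0,"az":0},{"x":0.2,"y":0,"z":0,"ax":0,"ay":0,"az":0},{"x":0.2,"y":0,"z":0,"ax":0,"ay":0,"az":0},{"x":0.2,"y":0,"z":0,"ax":0,"ay":0,"az":0},{"x":0.2,"y":0,"z":0,"ax":0,"ay":0,"az":0},{"x":0,"y":0,"z":0,"ax":0,"ay":0,"az":0}]'
python3 -c "
from h import *;from rig import *
where(get_state(),(-.008,.033,.0455))"
python3 -m creep '[{"x":0.1,"y":0,"z":0,"ax":0,"ay":0,"az":0},{"x":0.1,"y":0,"z":0,"ax":0,"ay":0,"az":0},{"x":0.1,"y":0,"z":0,"ax":0,"ay":0,"az":0},{"x":0,"y":0,"z":0,"ax":0,"ay":0,"az":0},{"x":0,"y":0,"z":0,"ax":0,"ay":0,"az":0},{"x":0,"y":0,"z":0,"ax":0,"ay":0,"az":0},{"x":0,"y":0,"z":0,"ax":0,"ay":0,"az":0},{"x":0,"y":0,"z":0,"ax":0,"ay":0,"az":0},{"x":0,"y":0,"z":0,"ax":0,"ay":0,"az":0},{"x":0,"y":0,"z":0,"ax":0,"ay":0,"az":0}]'
python3 - <<'E'
from h import *;from rig import *
where(get_state(),(-.008,.033,.0455))
a=read_camera("wrist")[60:305,240:560,::-1]
cv2.imwrite("pics/w7c.png",cv2.resize(a,None,fx=2.4,fy=2.4,interpolation=cv2.INTER_CUBIC))
E
```

```text
clock: 10.5
eef_pos: [0.591, -0.0591, 0.0447]
tool_rot: [3.039, -0.792, -0.019]
force: [-15.1, 6.9, 17.6]
finger_gap: 0.0578
t 10.5 jig mm [-8.6 40.2 44.7] rot err tool deg [ 0.2  0.6 -0.3] F jig [-16.6  -1.3  17.6] gap 0.0578
 shift tool cm [ 0.06  0.72 -0.08]
clock: 11.5
eef_pos: [0.5913, -0.0593, 0.0445]
tool_rot: [3.039, -0.791, -0.026]
force: [-20.9, 9.6, 22.4]
finger_gap: 0.0576
t 11.5 jig mm [-8.3 40.3 44.5] rot err tool deg [ 0.3  0.9 -0.3] F jig [-22.9  -1.7  22.4] gap 0.0576
 shift tool cm [ 0.03  0.73 -0.1 ]
```

View pics/w7c.png

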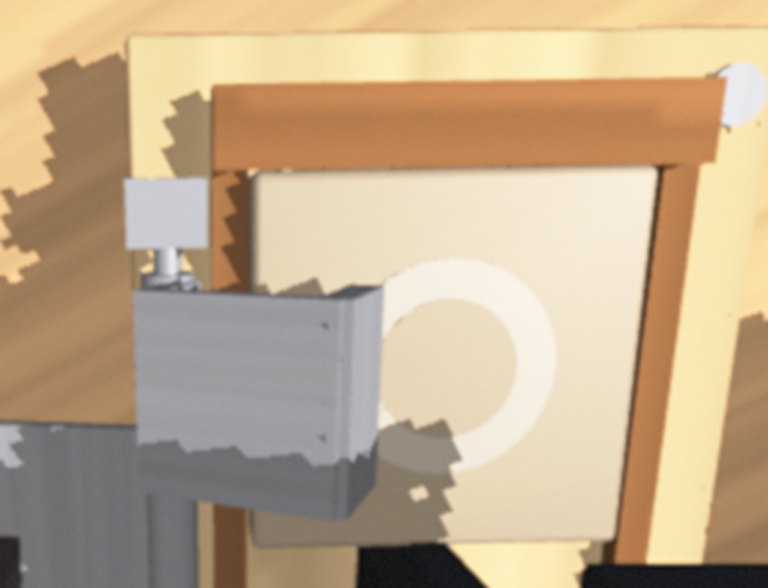

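The tile is now square and flush with the stop along its whole front edge. I relieve the push with the clip still held, then let the clip up gently.

```bash
python3 -m creep '[{"x":-0.3,"y":0,"z":0,"ax":0,"ay":0,"az":0},{"x":-0.3,"y":0,"z":0,"ax":0,"ay":0,"az":0},{"x":-0.3,"y":0,"z":0,"ax":0,"ay":0,"az":0},{"x":-0.3,"y":0,"z":0,"ax":0,"ay":0,"az":0},{"x":-0.3,"y":0,"z":0,"ax":0,"ay":0,"az":0},{"x":0,"y":0,"z":0,"ax":0,"ay":0,"az":0},{"x":0,"y":0,"z":0,"ax":0,"ay":0,"az":0},{"x":0,"y":0,"z":-0.1,"ax":0,"ay":0,"az":0},{"x":0,"y":0,"z":-0.1,"ax":0,"ay":0,"az":0},{"x":0,"y":0,"z":-0.1,"ax":0,"ay":0,"az":0}]'
python3 -c "
from h import *;from rig import *
where(get_state())"
python3 -m creep '[{"x":0,"y":0,"z":-0.2,"ax":0,"ay":0,"az":0},{"x":0,"y":0,"z":-0.2,"ax":0,"ay":0,"az":0},{"x":0,"y":0,"z":-0.2,"ax":0,"ay":0,"az":0},{"x":0,"y":0,"z":-0.3,"ax":0,"ay":0,"az":0},{"x":0,"y":0,"z":-0.5,"ax":0,"ay":0,"az":0},{"x":0,"y":0,"z":-1,"ax":0,"ay":0,"az":0},{"x":0,"y":0,"z":-2,"ax":0,"ay":0,"az":0},{"x":0,"y":0,"z":-3,"ax":0,"ay":0,"az":0},{"x":0,"y":0,"z":-3,"ax":0,"ay":0,"az":0},{"x":0,"y":0,"z":-2,"ax":0,"ay":0,"az":0}]'
python3 -m creep '[{"x":-2,"y":0,"z":-1,"ax":0,"ay":0,"az":0},{"x":-3,"y":0,"z":0,"ax":0,"ay":0,"az":0},{"x":-3,"y":0,"z":0,"ax":0,"ay":0,"az":0},{"x":-2,"y":0,"z":0,"ax":0,"ay":0,"az":0},{"x":0,"y":0,"z":0,"ax":0,"ay":0,"az":0},{"x":0,"y":0,"z":0,"ax":0,"ay":0,"az":0},{"x":0,"y":0,"z":0,"ax":0,"ay":0,"az":0},{"x":0,"y":0,"z":0,"ax":0,"ay":0,"az":0},{"x":0,"y":0,"z":0,"ax":0,"ay":0,"az":0},{"x":0,"y":0,"z":0,"ax":0,"ay":0,"az":0}]'
python3 - <<'E'
from h import *;from rig import *
where(get_state())
a=read_camera("wrist")[0:300,150:550,::-1]
cv2.imwrite("pics/w8.png",cv2.resize(a,None,fx=2,fy=2,interpolation=cv2.INTER_CUBIC))
E
```

```text
clock: 12.55
eef_pos: [0.5868, -0.0557, 0.0489]
tool_rot: [-3.04, 0.792, -0.003]
force: [3.2, -0.6, 4.4]
finger_gap: 0.0581
t 12.55 jig mm [-13.9  41.2  48.9] rot err tool deg [-0.  -0.1 -0.3] F jig [3.1 1.  4.4] gap 0.0581
clock: 13.55
eef_pos: [0.5865, -0.0554, 0.1752]
tool_rot: [-3.04, 0.791, -0.004]
force: [0.3, -0.2, 0.5]
finger_gap: 0.0581
clock: 14.55
eef_pos: [0.4988, -0.0068, 0.1822]
tool_rot: [3.04, -0.792, -0.0]
force: [-0.6, -0.2, 0.1]
finger_gap: 0.0581
t 14.55 jig mm [-114.5   41.4  182.2] rot err tool deg [ 0.   0.  -0.3] F jig [-0.5 -0.5  0.1] gap 0.0581
```

View pics/w8.png

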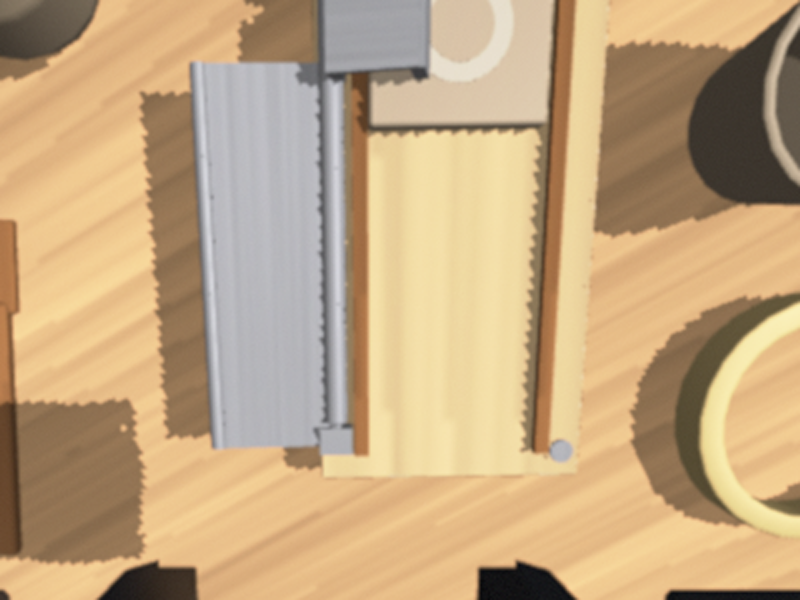

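The lip is back on the tile, the rear edge is straight, the robot is clear and the bystanders in view look undisturbed. Handing in.

```bash
python3 -c "
from rig import *
job_done();print('done')"
```

```text
the job is handed in; nothing more can be done
done
```

The tile is loaded and clamped, and I handed the job in at about 14.6 s on the robot clock. No verdict was reported.

**What I did:** One fingertip pressed the steel plate with its tip about 26–27 mm above the table, at 7–8 N, while the tile was still outside the lip. The other fingertip then pushed the tile under the raised lip to the stop. The first push left it yawed about 0.03 rad, with a gap of about 2 mm at the left. With the clip still held, I moved the finger about 8 mm towards the clip and pushed again. I then eased off the push before letting the clip up slowly.

**Last checks:**
- **Seating:** With the clip still open, the tile's front edge was flush with the stop. It moved only 0.3 mm while the push force rose to 23 N.
- **After release:** The last picture shows the lip down on the tile, its rear edge straight, the gripper clear and the force near zero. The stop end was out of view, so the final seating was not checked again directly.
- **Clip angle:** I judged this only from the pictures, the tip height and the force.
- **Bystanders:** Those in view looked undisturbed. I did not check the others after the move.
- **Disagreement:** The scene and wrist camera estimates of the jig differed by 2–3 mm, so I used a value between them. I aligned the push with the close wrist pictures.

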